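Close and latch the split casting mould

TASK

Close the split casting mould ready for pouring: push its front half home against the rubber seal, hook the wire loop of the draw latch under the lip of the keeper on the front half, and snap the lever fully down over centre, so that the latch draws the mould shut and holds it. Feel your way and use no more force than it needs, since the wire loop and the latch bend easily, and leave the things around the mould where they are.

Things in the scene. Friction and masses are not known exactly. Their poses are not given: they have to be found in the camera images.
- mould: Fixed rear half of a grey metal two-cavity mould, 78x132x55 mm, on a dark base plate 200x152x12 mm. Origin: on the bench below the middle of the rear half's parting face; x = closing direction (from front half to rear half, level), z up. The rear half spans x 0 to 78 mm, z 12 to 67 mm; its top (z 67 mm) carries the latch at y = 0. Two round leader pins guide the front half.
- mould_front (a joint): Gap (m) between the metal faces of the two halves; the front half (60x132x55 mm, level with the rear half) slides on the pins along the mould's x with about 14 N of friction and stays where it is left. A rubber seal 6 mm proud of the rear face meets it at 0.006 and yields 30 N per mm; a shove over about 60 N unseats the seal. The latch finally holds it at about 0.001 to 0.004.
- front_face (a point): Middle of the outer (pushing) face of the front half, 40 mm above the bench, 60 mm before its parting face; axes as the mould's. The face is flat, 132 mm wide, z 12 to 67 mm.
- keeper_seat (a point): Nominal seat of the loop's bar in the keeper, on the top face of the front half 22 mm before its parting face; axes as the mould's. The keeper is slotted and may be screwed on up to 1.5 mm either way along x. Foot 24 mm wide, 2 mm thick, x -20 to 10 mm; on it, 18 mm wide, a wall x 3 to 6 mm rising to z 13 mm, and from its top a lip to x -2 mm, underside at z 10.6 mm, under which the bar is drawn (towards +x).
- lever (a joint): Angle (rad) of the latch lever: 0 = lying flat along the mould's +x, closed, on a rubber bumper (25 N per mm, latched it reads about -0.02); 1.57 = upright; above that it leans to the front half (stop at 2.2). Channel 24 mm wide, end 59 mm from its pivot; stays where left. Loop hooked, it turns freely to 1.1-1.4, then needs 6 to 18 N at the tip, most near 0.9; past 0.3 it snaps down by itself.
- lever_pivot (a point): Pivot of the lever, 20 mm behind the parting face and 12 mm above the top of the rear half; its axis runs along the mould's y. This frame turns with the lever: x along the lever to its tip, z to its upper side (plate surface 6 mm above the pivot line).
- lever_tip (a point): Point on the upper side of the lever's thumb tip, 50 mm along the lever from the pivot and 7 mm above the pivot line. The lever is pushed here, on the side that faces the front half when it stands; over about 35 N bends the latch.
- loop (a joint): Angle (rad) of the wire loop against the lever. Loop's elevation above level, pointing to the front half (-x), is loop minus lever. It hangs on the lever at 16.7 mm along it and 3.2 mm below the pivot line (lever frame). The joint is stiff (0.3 N at the bar): the loop stays where it is put and rises with the lever as that closes, until its bar is caught under the keeper's lip.
- loop_bar (a point): Middle of the loop's cross bar: with a dark roller 6.4 mm thick; the loop is 34 mm wide, bar axis 60.6 mm from the loop's hinge. Laid on the keeper's foot (lever at 1.75 or more, front half home) its axis is 5.2 mm above the mould's top, 7 to 15 mm before the seat; pushing it from there into the keeper drags the lever along (3 N). Over about 25 N of finger pressure bends it.
- cups_mid (a point): Stack of beige mixing cups, 64 mm across, 88 mm high; centre, half-way up. Bystander.
- oil_mid (a point): Grey squeeze bottle with a black spout, 68 mm across, 186 mm high; centre, half-way up. Bystander.
- block_mid (a point): Brown wooden block 48x68x22 mm; centre, half-way up. Bystander.

How it is judged:
On the way, in this order (a step that is already met when the one before it is completed fails the run):
1. the front half is pushed home against the seal and bears on it with over 1 N (contact force between mould_front and seal above 1 N and value of joint mould_front below 0.0075 m), for 0.2 s.
2. the loop's bar is down under the keeper's lip, the lever still standing (x of loop_bar in the frame of keeper_seat between -0.004 and 0.003 m and z of loop_bar in the frame of keeper_seat below 0.0095 m and value of joint lever above 0.5 rad), for 0.1 s.
At the end, for the whole second after the job is handed in: the lever lies closed (within 0.08 rad), the loop's bar sits in the keeper (within 3 mm of its nominal seat along x, under the lip), and the latch holds the mould drawn shut, the seal squeezed to a gap under 4.8 mm (value of joint lever below 0.08 rad and value of joint mould_front below 0.0048 m and z of loop_bar in the frame of keeper_seat below 0.0095 m and x of loop_bar in the frame of keeper_seat between -0.003 and 0.003 m); the robot touches nothing.
It fails at once if the wire loop is pressed with over 25 N (contact force between the fingers and loop_c0 above 25 N or contact force between the fingers and loop_c1 above 25 N or contact force between the fingers and loop_c2 above 25 N).
It fails at once if the lever is pressed with over 35 N (contact force between the fingers and lever above 35 N).
It fails at once if the front half is pushed or pressed with over 60 N (contact force between the fingers and mould_front above 60 N).
It fails at once if a bystander is moved by over 30 mm (distance of any of cups_mid, oil_mid, block_mid from where it was at the start of the episode above 0.03 m).
It also fails if it takes over 54 s, if anything falls off the work surface, if the arm or the gripper's body presses on something with over 40 N, if the wrist force passes 120 N, or if a joint passes its speed limit or range.

ROBOT

A 7-joint arm with a two-finger parallel gripper is mounted at the origin on a cart in front of the work surface, level with it; the furniture and walls round the work are solid. World frame = base frame: x ahead of the robot, y to its left, z up, the work surface at z = 0. Lengths are in m, angles in rad, forces in N, time in s.
With the tool pointing down it reaches from about 0.425 to 0.95 m from the base axis. Payload 4.7 kg.
Tool frame: the origin (TCP) lies between the finger pads; the fingertips stand 25 mm ahead of it and the grasp point (between the pads) lies 6 mm ahead of it; x points along the fingers, z is the direction in which the jaws open and shut, and the axes are right-handed (so a half turn about x gives the same grasp; the last joint's range is limited). The gripper opens to 85 mm and grips with 20 to 120 N. Pads are 22 mm wide; open, the fingers measure 114 mm over their backs; the gripper's body (76 mm by 85 mm) begins 54 mm behind the grasp point. The pads swing forward as they close: fully open they stand 13 mm farther back than shut.
Start: joints at [1.259, 0.469, -0.049, 1.532, 0.024, 1.141, -0.082], TCP at [0.188, -0.648, 0.228] pointing down, gripper open.
Joint ranges: [-2.59, 2.59], [-0.33, 1.99], [-1.39, 1.29], [0.1, 2.45], [-1.04, 4.18], [0.21, 1.99], [-2.66, 2.66]. Speed limits (rad/s): [2.57, 2.57, 3.14, 3.14, 3.14, 3.14, 3.14].

INTERFACE

Orientations are given as a 3x3 rotation matrix whose columns are the frame's x, y, z axes.
In Python, from rig import * gives the robot as it stands. Calls block until the motion is done:
- movep(position, orientation): joint-space move of the TCP to a pose.
- move_l(position, attitude=None, feed=0.15, until_force=None): straight line of the TCP; attitude=None keeps the orientation; feed is the mean speed in m/s. With until_force (N) it stops when the force on the tool has changed by that much, and returns True; else False.
- move_joints(angles): joint-space move.
- command_gripper(opening, newtons=None): finger opening in m; newtons is the grip in N (None keeps the last); returns when the fingers have stopped.
- sleep(seconds).
- inverse_kinematics(position, orientation): joint angles nearest the present ones, or None.
- sense(): the state.
- camera(name): name is "scene" or "top"; returns (picture, depth): 384x512x3 uint8, red, green, blue; 384x512 float32, m along the optical axis (not along the pixel's ray), 0 where there is no reading.
- camera_params(name): a dict with "K" (3x3 intrinsics, pixels), "position" and "rotation" of the camera in the world. Camera axes: x right, y down, z forward; pixel columns grow to the right and rows downward; lengths in m; the calibration is good to about 2 mm. A picture is of the moment at which its call begins. camera_params takes no time and is no camera call.
A pose or a line that the arm cannot do raises Unreachable and nothing moves.
- finish_job(): hands the job in, once; it reports no verdict.
The state is a dict: "time_s": time; "joint_pos": joint angles; "qd": joint speeds; "joint_efforts": joint torques, N m; "position": TCP position; "tcp_rot": TCP orientation; "wrist_force": force on the tool from outside, world axes, zero at the start; "ft_torque": the same for the moment, N m; "finger_gap": finger opening in m.
Only numpy, scipy, OpenCV 4.12 (cv2) and the standard library are available. Lean on these libraries where they do the work, as an engineer would, in place of code of your own. Each camera call takes 0.05 s, during which the arm holds its last target.

## Working session

There is one attempt and no reset: what is moved stays moved. The work goes in short steps, each a Python script; the robot and the scene stay as the last script left them, time stands still between calls to the robot, and variables do not carry over. Pictures are saved under pics/ and viewed, and the job is handed in when it is done.

```bash
ls; mkdir -p pics
python3 - <<'E'
from rig import *
import cv2,numpy as np
for n in ("scene","top"):
    p,d=camera(n); cv2.imwrite(f"pics/{n}0.png",cv2.resize(p[:,:,::-1],None,fx=1.5,fy=1.5)); np.savez(f"{n}0.npz",p=p,d=d)
    print(n,camera_params(n))
s=sense(); print(s)
E
```

```text
pics
scene {'K': array([[360.45797452,   0.        , 247.13693519],
       [  0.        , 360.45797452, 192.44747586],
       [  0.        ,   0.        ,   1.        ]]), 'position': array([0.23319026, 0.87075096, 0.52115652]), 'rotation': array([[-0.89288348, -0.21640441,  0.39487749],
       [-0.45028333,  0.43301253, -0.78086175],
       [-0.00200497, -0.8750253 , -0.48407303]])}
top {'K': array([[430.6704673 ,   0.        , 250.67347892],
       [  0.        , 430.6704673 , 192.3150986 ],
       [  0.        ,   0.        ,   1.        ]]), 'position': array([0.50801793, 0.13767299, 1.16627184]), 'rotation': array([[-0.02643561, -0.99754162,  0.0648989 ],
       [-0.99923657,  0.02823706,  0.02699918],
       [-0.02876536, -0.06413562, -0.99752653]])}
{'time_s': 0.1, 'joint_pos': array([ 1.25905639,  0.46935702, -0.04859175,  1.53358293,  0.02411348,
        1.14099827, -0.08226403]), 'qd': array([-0.00030687, -0.00171251, -0.00027762, -0.00397996,  0.00027377,
       -0.00061468, -0.00092198]), 'joint_efforts': array([ 7.73590564e-04, -5.11518216e+01, -4.69620642e-02, -2.38391912e+01,
        1.07891683e-02,  4.31047491e-03,  1.22629859e-05]), 'position': array([ 0.18823994, -0.647665  ,  0.22716531]), 'tcp_rot': array([[-5.62915518e-04,  9.60247743e-01,  2.79148625e-01],
       [ 1.66701742e-03,  2.79149183e-01, -9.60246299e-01],
       [-9.99998452e-01, -7.51919219e-05, -1.75788712e-03]]), 'wrist_force': array([-0.10734229,  0.18984455, -0.42724251]), 'ft_torque': array([ 0.03699591, -0.05935413,  0.01435115]), 'finger_gap': 0.08505209397553568}
```

View pics/scene0.png

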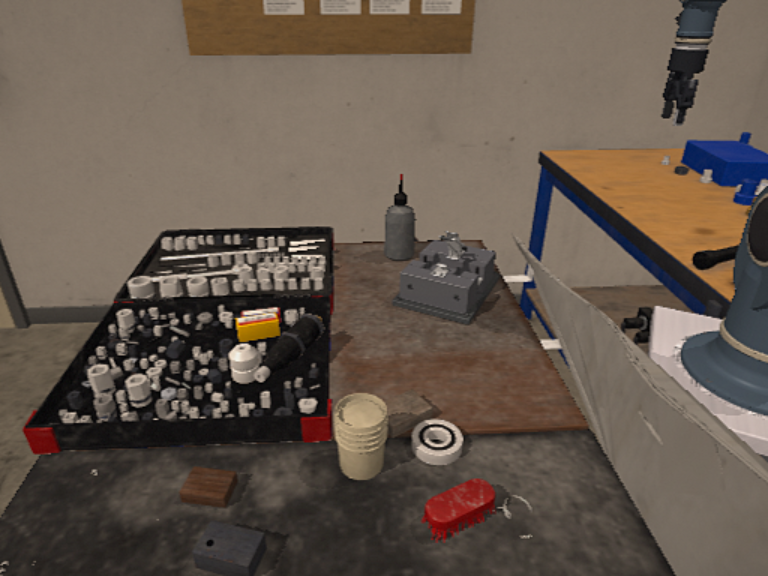

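View pics/top0.png

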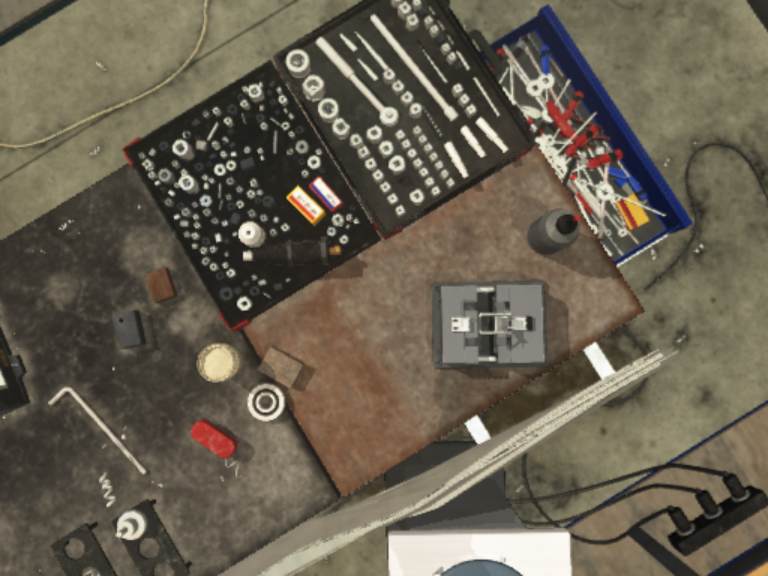

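```bash
cat > h.py <<'E'
import numpy as np,cv2
from rig import *
def cloud(n,d):
    P=camera_params(n);K=P["K"];v,u=np.mgrid[0:d.shape[0],0:d.shape[1]]
    c=np.stack([(u-K[0,2])/K[0,0]*d,(v-K[1,2])/K[1,1]*d,d],-1)
    return c@P["rotation"].T+P["position"]
def proj(n,w):
    P=camera_params(n);c=(np.asarray(w)-P["position"])@P["rotation"];K=P["K"]
    return np.stack([c[...,0]/c[...,2]*K[0,0]+K[0,2],c[...,1]/c[...,2]*K[1,1]+K[1,2]],-1)
E
python3 - <<'E'
from h import *
z=np.load("top0.npz");p,d=z["p"],z["d"]
W=cloud("top",d)
u0,v0,u1,v1=280,175,375,255
cv2.imwrite("pics/topz.png",cv2.resize(p[v0:v1,u0:u1,::-1],None,fx=8,fy=8,interpolation=cv2.INTER_CUBIC)[:600,:800])
print("z map (mm)")
for v in range(v0+8,v1-5,3): print(v,' '.join('%3d'%(1000*W[v,u,2]) for u in range(285,370,3)))
z=np.load("scene0.npz");p=z["p"]
cv2.imwrite("pics/scz.png",cv2.resize(p[145:220,255:340,::-1],None,fx=8,fy=8,interpolation=cv2.INTER_CUBIC))
E
```

```text
z map (mm)
183  -1   4   0   1  -3   0   0   2   0   3   0  -1   3  -1  -1   2   2  -2   3   0  -4  -2   0   0   0  -1  -2  -2   1
186   3   0  -2   0   3   2   0   0   0  -3  -2   2   2   5   0   2   0   0   1  -1   2   0   1   0   2   0   4   0  -3
189   0  15  13  11  10  10  12   9  12   9  11  16  12  13  10  12  14  11  12   7   9   8  14   9  13  17   0   0  -1
192   3  10  15  67  63  65  69  66  62  68  69  45  43  44  45  60  65  68  67  63  68  66  66  68  65  69   3   0   0
195   0  12  11  67  67  66  68  65  67  66  71  14  14  12  53  64  68  70  66  66  67  66  66  66  65  65   4   3   0
198   0  14   9  66  68  66  67  69  68  66  65  12  12  13  20  57  66  70  70  67  66  67  65  68  64  66  -1   0   0
201  -1  16   9  66  65  63  69  65  68  65  68  15  14  13  18  60  59  57  62  68  69  69  64  68  68  67   1  -3   2
204  -2  12  13  64  66  67  67  67  27  29  21   9  11   8  19  22  23  25  62  65  67  65  65  70  70  69  -2   3  -2
207   2  11   9  67  65  66  65  71  66  68  68  10  13   8  18  54  64  67  68  67  67  70  70  65  68  71  12   0  -3
210   1  
[... 975 characters left out ...]
 67  68  68  68  67  68  67  10  11  18  23  69  67  65  63  67  68  67  68  69  70  12   1   0
237  -2   1  14  46  67  71  65  64  70  66  67  70  15  12  22  66  67  68  72  67  70  64  67  66  62  66  13  -3  -3
240   0   0  19  50  61  67  66  65  66  69  66  71  41  41  45  41  69  68  65  67  65  67  68  64  68  66  18  -1  -1
243   5   0  11  12  15  12  15  13  11  11  10  10  12  14  13  14  15  10  12  15  11  11  10  15  14  10  11   2   1
246   2  -1   1   0  -1   6  -1   1   1   1   1   4  -1   2   2  -1   1   3   0   3  -1   3   3   0   3   2  -1   0 -894
249  -3   4   2  -2  -2   0   3   1   0  -1  -2  -2  -3   2   0   0   1   0   2 1166   4  -2   1   1  -3  -1 -900 -897 -896
```

View pics/topz.png

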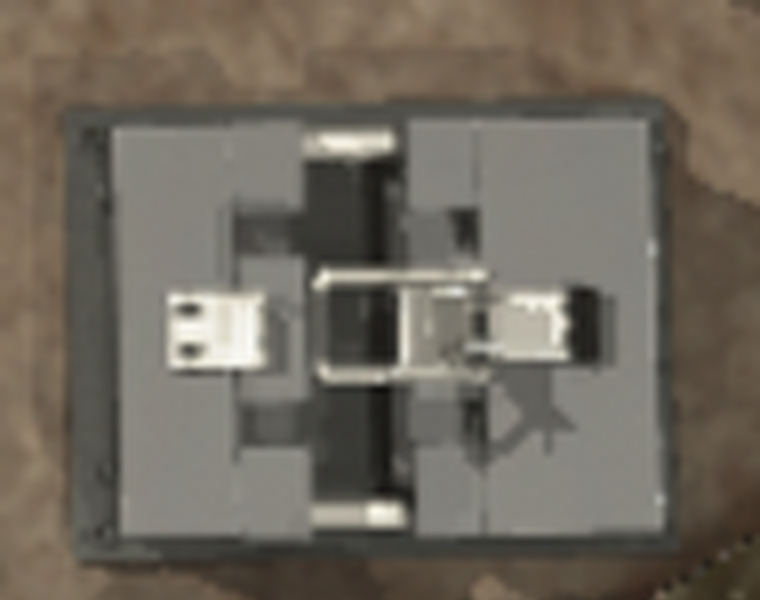

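View pics/scz.png

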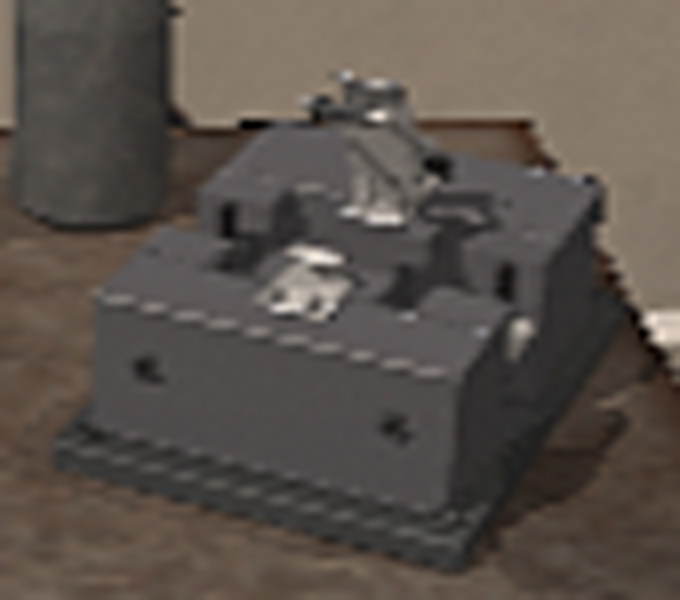

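```bash
cat > fit.py <<'E'
from h import *
from scipy.optimize import minimize
z=np.load("top0.npz");p,d=z["p"],z["d"];W=cloud("top",d)
S=8;u0,v0,u1,v1=280,175,375,255
m=np.zeros(d.shape,np.float32);m[(W[...,2]>.035)]=1
obs=m[v0:v1,u0:u1]
valid=np.ones_like(obs)
# ignore gap / interior band & loop
def box(xa,xb,q):
    c,s=np.cos(q[2]),np.sin(q[2]);R=np.array([[c,-s],[s,c]])
    P=[]
    for x in(xa,xb):
        for y in(-.066,.066):
            w=R@[x,y]+q[:2]
            for zz in(.040,.067):P.append([*w,zz])
    return proj("top",np.array(P))
def ren(q):
    im=np.zeros(((v1-v0)*S,(u1-u0)*S),np.uint8)
    for xa,xb in((0,.078),(-.060-q[3],-q[3])):
        pp=(box(xa,xb,q)-[u0-.5,v0-.5])*S-.5
        h=cv2.convexHull(pp.astype(np.float32))
        cv2.fillConvexPoly(im,np.round(h*16).astype(np.int32),255,shift=4)
    return cv2.resize(im,None,fx=1/S,fy=1/S,interpolation=cv2.INTER_AREA)/255.
def cost(t):
    q=np.array(t)*[1e-3,1e-3,1e-2,1e-3]
    e=np.abs(ren(q)-obs);e=e.copy()
    # mask the mid band (loop, notches)
    e[24:58,30:75]=0
    return e.sum()
# initial
c=W[217,331]; print("centre approx",c)
best=None
for dx in(-8,0,8):
  for g in(25,33):
    r=minimize(cost,[c[0]*1e3,c[1]*1e3+dx,-157,g],method="Nelder-Mead",options=dict(initial_simplex=np.array([[0,0,0,0],[6,0,0,0],[0,6,0,0],[0,0,4,0],[0,0,0,6]])+[c[0]*1e3,c[1]*1e3+dx,-157,g],maxiter=600))
    if best is None or r.fun<best.fun:best=r
    print(r.x,r.fun)
q=best.x*[1e-3,1e-3,1e-2,1e-3];np.save("q.npy",q)
g=ren(q);vis=np.stack([obs*255,g*255,p[v0:v1,u0:u1,1]],-1).astype(np.uint8)
cv2.imwrite("pics/fit.png",cv2.resize(vis,None,fx=8,fy=8,interpolation=cv2.INTER_NEAREST))
# structure above mould in mould frame
c,s=np.cos(q[2]),np.sin(q[2]);R=np.array([[c,-s],[s,c]])
for n in("top","scene"):
    z=np.load(n+"0.npz");W=cloud(n,z["d"]).reshape(-1,3)
    M=np.c_[(W[:,:2]-q[:2])@R,W[:,2]]*1e3
    k=(abs(M[:,1])<30)&(M[:,0]>-110)&(M[:,0]<85)&(M[:,2]>74)&(M[:,2]<160)
    A=M[k];A=A[A[:,0].argsort()];print(n);print(np.round(A[::2]).astype(int).tolist())
E
python3 fit.py
```

```text
centre approx [ 0.51089735 -0.02503339  0.12811142]
[ 514.66050949  -34.02714958 -158.38300558   32.49228748] 166.1058823529412
[ 514.56161044  -33.94442618 -158.2022259    32.49250973] 166.42352941176472
[ 514.56970854  -33.97548571 -158.16246519   32.5339152 ] 166.47450980392156
[ 514.40504518  -33.96128181 -157.95702681   32.70309109] 166.39999999999998
[ 514.58179482  -33.98679341 -158.16724006   32.60491469] 166.4627450980392
[ 514.42693738  -33.97200532 -157.95383431   32.71055276] 166.4313725490196
top
[[-57, -8, 81], [-56, 0, 80], [-56, 7, 81], [-56, -5, 77], [-54, 0, 81], [-54, 2, 80], [-54, -5, 78], [-52, -5, 82], [-51, -3, 81], [-51, -8, 77], [-51, 7, 79], [-38, -8, 132], [-38, -13, 128], [-38, 4, 131], [-38, 8, 131], [-37, -3, 127], [-37, 13, 127], [-36, -4, 131], [-35, -8, 129], [-35, -1, 130], [-35, -15, 127], [-35, 4, 129], [-35, -6, 127], [-35, 13, 130], [-33, -13, 129], [-33, -11, 127], [-32, -8, 124], [-32, 13, 125], [-30, -16, 126], [-29, 16, 122], [-27, -13, 122], [-27, 13, 123], [-25, -16, 121], [-24, 13, 119], [-22, -16, 120], [-22, 13, 119], [-20, -16, 120], [-
[... 1895 characters left out ...]
, 121], [-5, -12, 107], [-5, -7, 124], [-4, 7, 118], [-3, -1, 116], [-3, 2, 118], [-3, 16, 106], [-2, 5, 117], [-1, 2, 115], [0, 2, 108], [1, 5, 104], [3, 0, 101], [4, 3, 103], [4, -8, 114], [5, -3, 98], [6, 16, 103], [6, -8, 98], [7, 1, 93], [7, 13, 97], [7, 1, 96], [7, 16, 99], [7, 4, 95], [8, -2, 94], [8, 7, 98], [8, -2, 90], [9, 13, 87], [9, -5, 93], [9, 10, 93], [10, 7, 84], [10, -5, 90], [10, 4, 88], [11, -4, 86], [12, 5, 84], [12, 8, 86], [12, 2, 81], [12, 14, 79], [13, -7, 86], [14, -4, 79], [14, 2, 84], [14, 8, 79], [14, -4, 75], [15, 11, 78], [16, 19, 92], [16, -8, 95], [17, -7, 100], [17, -6, 78], [18, -9, 78], [19, -8, 84], [20, -8, 80], [21, -12, 97], [47, -2, 74], [55, -2, 74]]
```

Run:
```python
from h import *
for n in("top","scene"):
    z=np.load(n+"0.npz");W=cloud(n,z["d"])
    print(n)
    us=range(0,512,16)
    for v in range(0,384,16): print('%3d'%v,' '.join('%4d'%(np.clip(1000*W[v,u,2],-999,9999)) for u in us))
z=np.load("top0.npz");W=cloud("top",z["d"])
for u,v,name in((372,150,"oil"),(145,242,"cups"),(188,244,"block?"),(106,190,"block2")): print(name,W[v,u])
```

```text
top
  0 -711 -711 -714 -767 -905 -893 -887 -903 -907 -888 -898 -902 -903 -892 -893 -912   32   36   34 -908 -908 -895 -899 -901 -906 -897 -904 -887 -903 -897 -896 -907
 16 -715 -747 -895 -909 -899 -893 -898 -912 -904 -902 -902 -897 -907 -897   34   38   37   50   31   41 -903 -896 -342 -329 -893 -907 -904 -898 -917 -902 -904 -904
 32 -891 -897 -893 -904 -895 -893 -897 -900 -892 -909 -904 -900   43   39   32   30   34   32   35   36   20 -364 -387 -387 -321 -898 -913 -898 -901 -907 -898 -901
 48 -894 -895 -896 -899 -895 -905 -917 -895 -899 -892 -899   19   30   33   36   36   54   37   32   34   31 -389 -396 -400 -349 -902 -893 -904 -897 -894 -895 -902
 64 -898 -889 -898 -903 -902 -908 -890 -904 -902   33   21   25 1166   61   34   36   25   53   32   33   28   44 -400 -389 -359 -321 -900 -897 -900 -904 -902 -890
 80 -905 -898 -908 -902 -897 -894 -896 -907   20   24   19   24   21   46   61   37   48   34   37   35   38   33 -368 -372 -387 -389 -322 -889 -894 -893 -893 -900
 96 -894 -887 -892 -897 -890 -897   21   20   19   34   21   24   23   21   36   45   52   49   27   32   33   3
[... 6247 characters left out ...]
-1    0    0  -14   24   62   93  120  141
336 -896    0    0    0    0    1    0    0    0    6    0    1   -1    2    0    0    1   -2   31   31   31    6   17   -1    0    0   -1    8   42   73  100  124
352    1    0    0    1    0    0    0    0    0   25   25    0    0   -1    0    0    0    0    4    4    0    0   -2   -1   -1    0   -1    0   25   57   85  111
368    0    0    1    0    0    0    0    0   25   25   26    2    0   -1    1    0   -2    0    0    0   -1    0    0   -3    0   -1   -2    0    4   41   71   97
oil [ 0.66840026 -0.12774182  0.13532837]
cups [0.46041238 0.43774659 0.07915808]
block? [0.4497968  0.33848788 0.02280927]
block2 [0.60008557 0.5593989  0.01746467]
```

View pics/fit.png

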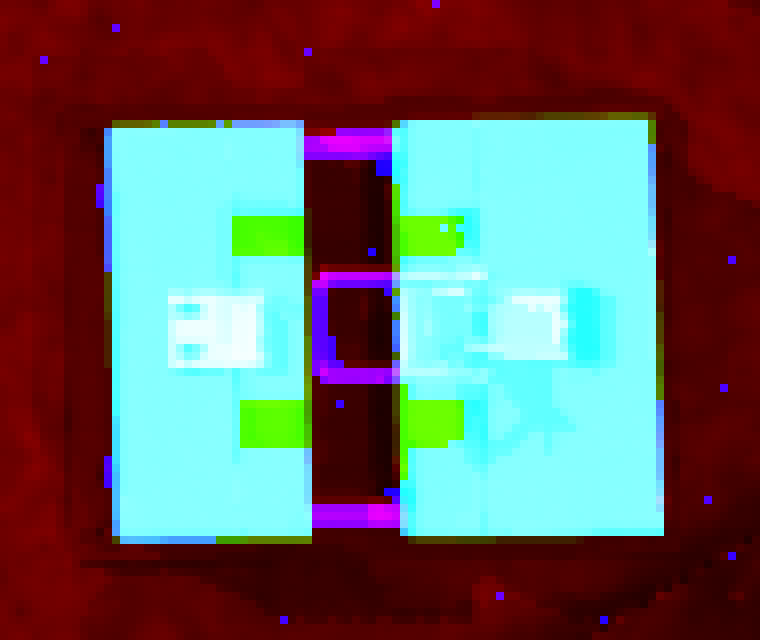

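```bash
cat >> h.py <<'E'
Q=np.array([.5146,-.0340,-1.581])
ex=np.array([np.cos(Q[2]),np.sin(Q[2]),0]);ey=np.array([-ex[1],ex[0],0]);ez=np.array([0,0,1.])
def mw(x,y,z): return np.array([Q[0],Q[1],0])+(x*ex+y*ey+z*ez)/1e3
def att(t,s=1):   # tool x tilted by t from down toward +mould x ; tool y = s*width dir
    d=np.sin(t)*ex-np.cos(t)*ez; w=np.cos(t)*ex+np.sin(t)*ez
    y=s*w; return np.c_[d,y,np.cross(d,y)]
def corner(x,z,t=0,y=0,hw=11):  # TCP position (world) putting front tip corner at mould (x,y,z) mm
    d=np.array([np.sin(t),0,-np.cos(t)]);w=np.array([np.cos(t),0,np.sin(t)])
    c=np.array([x,y,z])-25*d-hw*w
    return mw(*c)
def cornerpos(t=0,hw=11):
    p=sense()["position"]-[Q[0],Q[1],0]
    m=np.array([p@ex,p@ey,p@ez])*1e3
    d=np.array([np.sin(t),0,-np.cos(t)]);w=np.array([np.cos(t),0,np.sin(t)])
    return m+25*d+hw*w
E
python3 - <<'E'
from h import *
for s in(1,-1):
    for t in (0,.45):
        for pos in((-110,40),(-60,40),(-60,72),(60,100)):
            print(s,t,pos,inverse_kinematics(corner(*pos,t),att(t,s)))
E
```

```text
1 0 (-110, 40) [ 0.59478835  0.77192902 -1.18113771  1.99610745  0.8708603   1.00389493
  2.10812871]
1 0 (-60, 40) [ 0.69493627  0.7618326  -1.18083889  2.01072283  0.86606242  0.99373614
  2.20170813]
1 0 (-60, 72) [ 0.70355011  0.68848719 -1.17753405  1.98957434  0.76897285  1.00457079
  2.27832995]
1 0 (60, 100) [-0.73567963  0.57002273  1.11703753  2.04448694 -0.64756284  0.93408411
 -2.41912808]
1 0.45 (-110, 40) [ 0.30216926  0.91661687 -1.18326141  1.91443821  1.10100319  1.50137277
  1.77491475]
1 0.45 (-60, 40) [ 0.39893859  0.89270675 -1.18278985  1.95898052  1.1240325   1.46849365
  1.83029053]
1 0.45 (-60, 72) [ 0.40418925  0.82119624 -1.18086301  1.94348368  1.06025658  1.4640755
  1.88501765]
1 0.45 (60, 100) [ 0.65186038  0.71507543 -1.17809797  1.99108683  1.06784887  1.38086049
  2.10718679]
-1 0 (-110, 40) [ 0.37749845  0.57381918 -0.81529531  2.00606281  0.57889449  0.8070734
 -0.78541101]
-1 0 (-60, 40) [ 0.39244068  0.52468048 -0.69818513  2.02489262  0.48608397  0.76051657
 -0.61151159]
-1 0 (-60, 72) [ 0.44690457  0.48906404 -0.76494181  2.00120393  0.45746746  0.82801091
 -0.5876841 ]
-1 0 (60, 100) [ 0.57299824  0.41009237 -0.61686952  1.97574672  0.31212044  0.84968994
 -0.22374726]
-1 0.45 (-110, 40) [ 0.09199197  0.69722418 -0.80294464  1.92488292  0.89680799  1.23094632
 -1.21204282]
-1 0.45 (-60, 40) [ 0.15165268  0.65479069 -0.75609668  1.97111077  0.90375912  1.16832997
 -1.14476782]
-1 0.45 (-60, 72) [ 0.25854764  0.66199885 -0.91343117  1.95028897  0.9222549   1.2757774
 -1.14644421]
-1 0.45 (60, 100) [ 0.31761467  0.47809043 -0.65562883  2.00694321  0.82834383  1.08752635
 -0.84162167]
```

Run:
```python
from h import *
p=sense()["position"]
move_l(p+[0,0,.12],feed=.3)
command_gripper(0,20)
movep(corner(-135,150,.45),att(.45,-1))
s=sense();print(s["time_s"],s["position"],s["finger_gap"],s["wrist_force"])
move_l(corner(-110,45,.45),feed=.2)
s=sense();print(s["time_s"],s["wrist_force"],cornerpos(.45))
for n in ("scene","top"):
    p,d=camera(n); cv2.imwrite(f"pics/{n}1.png",cv2.resize(p[120:250,220:400,::-1],None,fx=4.4,fy=4.4)); np.savez(f"{n}1.npz",p=p,d=d)
```

```text
4.45 [0.51660976 0.12079615 0.16770534] -0.0002039919437300143 [ 0.06863594 -0.84509582 -0.31574862]
5.1417 [0.07745875 0.21704037 0.01007822] [-110.71165563    0.37935076   45.61852401]
```

View pics/scene1.png

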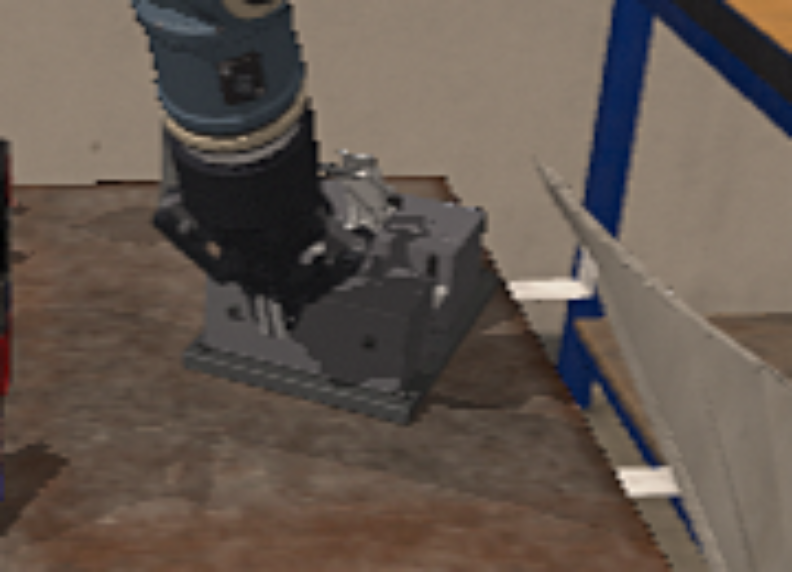

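View pics/top1.png

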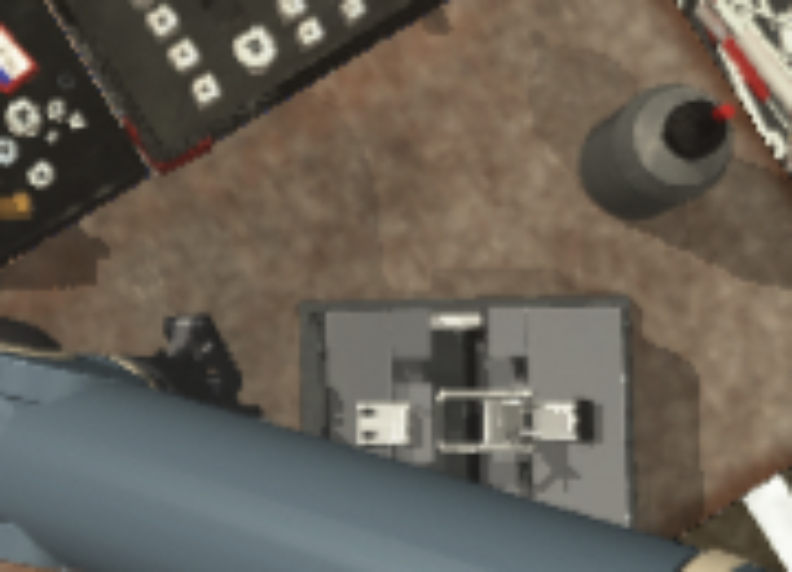

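Run:
```python
from h import *
t=.45
print(move_l(corner(-88,45,t),feed=.04,until_force=6)); s=sense();print("contact",cornerpos(t),s["wrist_force"])
print(move_l(corner(-75,45,t),feed=.04,until_force=24)); s=sense();print(cornerpos(t),s["wrist_force"],s["time_s"])
print(move_l(corner(-60,45,t),feed=.02,until_force=12)); s=sense();print(cornerpos(t),s["wrist_force"],s["time_s"])
sleep(.3); s=sense();print(cornerpos(t),s["wrist_force"],s["time_s"])
```

```text
False
contact [-8.80129246e+01  2.28382246e-02  4.50150296e+01] [-0.43645358  0.79527309  0.79232253]
False
[-7.47008225e+01  4.81825060e-03  4.49857113e+01] [ 0.09263665 -0.19550027  0.53688507] 6.4167
True
[-69.9234285    0.39854631  45.83653773] [-0.71422257  1.27635995  3.67904737] 6.95
[-69.94884152   0.41094613  45.74267591] [-0.06940605  0.85962293  5.54676888] 7.25
```

Run:
```python
from h import *
for n in ("scene","top"):
    p,d=camera(n); cv2.imwrite(f"pics/{n}2.png",cv2.resize(p[140:230,230:360,::-1],None,fx=6,fy=6,interpolation=cv2.INTER_CUBIC)); np.savez(f"{n}2.npz",p=p,d=d)
s=sense();print(s)
```

```text
{'time_s': 7.35, 'joint_pos': array([ 0.32551793,  0.79586161, -1.06138705,  1.95385195,  1.04142955,
        1.36237727, -1.2595001 ]), 'qd': array([ 6.30113636e-04,  6.41492092e-04, -8.40790718e-04, -5.51598755e-04,
        4.09247827e-05, -3.93805696e-04, -3.71687313e-04]), 'joint_efforts': array([ 8.26057009e-01, -4.28424025e+01, -1.20376441e+01, -1.18472636e+01,
        4.13206592e-01,  9.53923836e-01,  7.11866960e-04]), 'position': array([0.51593287, 0.0567042 , 0.06345502]), 'tcp_rot': array([[-0.00115541,  0.00685519,  0.99997584],
       [-0.42754979,  0.90396704, -0.00669102],
       [-0.90399106, -0.42754719,  0.00188648]]), 'wrist_force': array([-0.97062421,  1.1336534 ,  6.45826247]), 'ft_torque': array([ 0.22047847, -0.01293779, -0.00770422]), 'finger_gap': 1.4494930397944415e-05}
```

View pics/scene2.png

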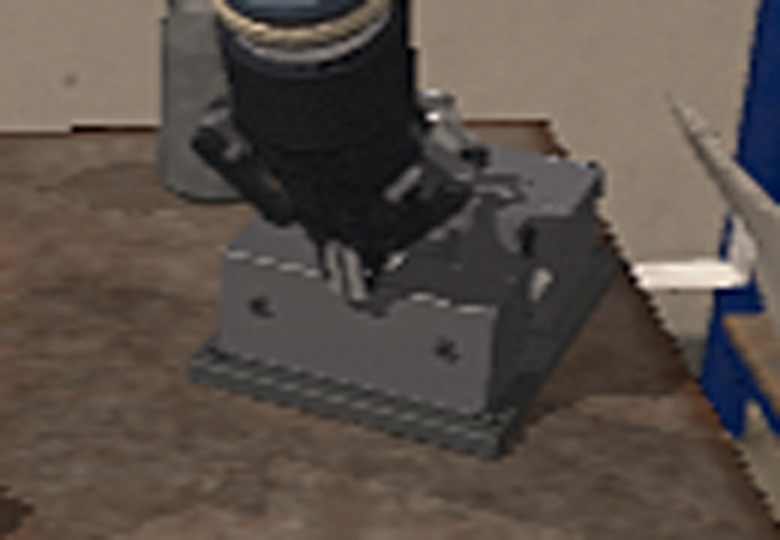

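View pics/top2.png

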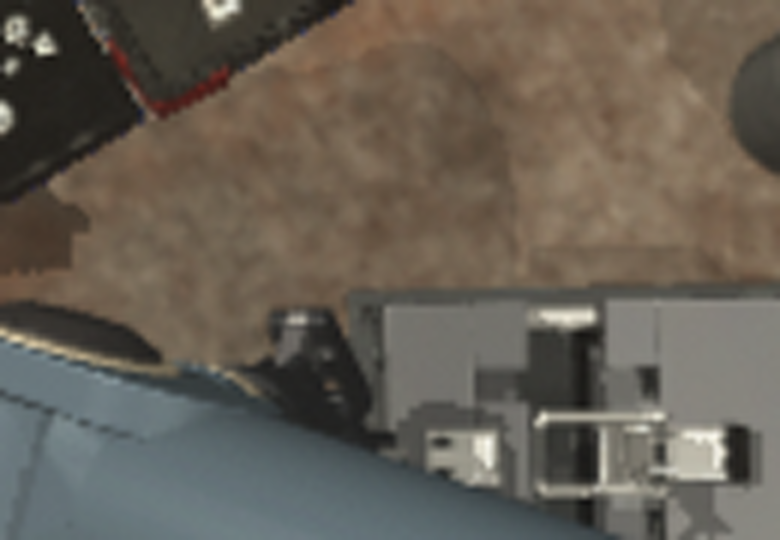

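Run:
```python
from h import *
def M(n,d):
    W=cloud(n,d)-[Q[0],Q[1],0]; return np.stack([W@ex,W@ey,W@ez],-1)*1e3
for f in("scene0","scene2"):
    z=np.load(f+".npz");m=M("scene",z["d"])
    k=(m[...,2]>18)&(m[...,2]<62)&(abs(m[...,1])<60)&(m[...,0]>-120)&(m[...,0]<-70)
    print(f,"face x",np.percentile(m[k][:,0],[10,50,90]),k.sum())
# finger points
z=np.load("scene2.npz");m=M("scene",z["d"])
for v in range(176,206,2):
    print(v,[tuple(np.round(m[v,u]).astype(int)) for u in range(282,300,3)])
```

```text
scene0 face x [-94.04388164 -92.01202337 -90.09771975] 591
scene2 face x [-94.08676726 -92.09572933 -90.11237049] 580
176 [(np.int64(-128), np.int64(10), np.int64(112)), (np.int64(-123), np.int64(4), np.int64(111)), (np.int64(-137), np.int64(-9), np.int64(120)), (np.int64(-132), np.int64(-15), np.int64(120)), (np.int64(-118), np.int64(-18), np.int64(114)), (np.int64(-133), np.int64(-31), np.int64(124))]
178 [(np.int64(-125), np.int64(11), np.int64(105)), (np.int64(-123), np.int64(4), np.int64(106)), (np.int64(-125), np.int64(-5), np.int64(109)), (np.int64(-124), np.int64(-13), np.int64(110)), (np.int64(-124), np.int64(-21), np.int64(112)), (np.int64(-129), np.int64(-30), np.int64(116))]
180 [(np.int64(-66), np.int64(34), np.int64(67)), (np.int64(-121), np.int64(4), np.int64(99)), (np.int64(-127), np.int64(-6), np.int64(104)), (np.int64(-123), np.int64(-13), np.int64(104)), (np.int64(-124), np.int64(-21), np.int64(106)), (np.int64(-125), np.int64(-29), np.int64(108))]
182 [(np.int64(-75), np.int64(30), np.int64(66)), (np.int64(-115), np.int64(6), np.int64(90)), (np.int64(-119), np.int
[... 2502 characters left out ...]
int64(26)), (np.int64(-92), np.int64(-5), np.int64(27)), (np.int64(-90), np.int64(-13), np.int64(28)), (np.int64(-92), np.int64(-22), np.int64(31))]
202 [(np.int64(-93), np.int64(20), np.int64(14)), (np.int64(-91), np.int64(12), np.int64(15)), (np.int64(-90), np.int64(3), np.int64(17)), (np.int64(-90), np.int64(-5), np.int64(20)), (np.int64(-92), np.int64(-14), np.int64(23)), (np.int64(-93), np.int64(-23), np.int64(26))]
204 [(np.int64(-99), np.int64(18), np.int64(11)), (np.int64(-96), np.int64(10), np.int64(12)), (np.int64(-89), np.int64(4), np.int64(10)), (np.int64(-94), np.int64(-7), np.int64(15)), (np.int64(-93), np.int64(-15), np.int64(18)), (np.int64(-91), np.int64(-23), np.int64(19))]
```

Run:
```python
from h import *
z=np.load("scene0.npz");W=cloud("scene",z["d"])
for v in range(50,86,3):
    print(v,[tuple(np.round(1000*W[v,u]).astype(int).tolist()) for u in range(440,476,4) if W[v,u,1]>-1.2])
z=np.load("top2.npz");W=cloud("top",z["d"])-[Q[0],Q[1],0]; m=np.stack([W@ex,W@ey,W@ez],-1)*1e3
k=(m[...,2]>60)&(m[...,0]>-140)&(m[...,0]<-78)&(abs(m[...,1])<60)
a=m[k];print(np.round(a[a[:,0].argsort()][::12]).astype(int).tolist())
```

```text
50 [(211, -697, 340), (199, -649, 346), (188, -612, 351), (176, -616, 351)]
53 [(209, -654, 335), (197, -632, 338), (186, -608, 342), (175, -583, 345), (163, -586, 346)]
56 [(219, -706, 317), (207, -657, 324), (195, -623, 330), (184, -590, 335), (173, -577, 337), (161, -585, 337)]
59 [(216, -706, 307), (204, -666, 313), (193, -613, 321), (182, -581, 326), (170, -582, 327), (159, -584, 328)]
62 [(214, -704, 297), (202, -653, 305), (191, -606, 313), (180, -577, 317), (168, -576, 319)]
65 [(212, -689, 289), (199, -694, 289), (189, -598, 304), (178, -575, 308), (164, -609, 304)]
68 [(209, -682, 279), (196, -689, 279), (186, -596, 295), (175, -574, 299), (163, -582, 299)]
71 [(207, -690, 268), (194, -693, 268), (184, -590, 286), (173, -578, 289), (161, -584, 289)]
74 [(204, -690, 257), (191, -691, 258), (181, -599, 275), (170, -591, 277)]
77 [(202, -692, 246), (179, -592, 266), (167, -595, 267)]
80 [(177, -595, 256), (164, -603, 255)]
83 [(174, -603, 244)]
[[-140, -48, 461], [-140, -45, 459], [-139, -33, 456], [-139, -20, 452], [-138, -51, 462], [-138, 5, 411], [-138, 47, 156], [-138, 57,
[... 1745 characters left out ...]
-32, 481], [-96, -45, 487], [-95, -36, 484], [-95, 3, 94], [-94, -29, 476], [-94, -18, 460], [-93, -22, 468], [-93, -39, 488], [-92, 36, 70], [-92, 3, 91], [-92, -16, 457], [-91, -27, 479], [-91, -36, 485], [-90, -33, 482], [-90, -41, 490], [-89, 31, 65], [-89, -15, 449], [-89, -47, 494], [-88, -16, 456], [-88, -53, 496], [-87, -18, 461], [-87, -32, 482], [-87, -39, 490], [-86, -38, 488], [-86, -33, 484], [-85, 8, 70], [-85, -48, 498], [-85, 53, 74], [-84, 41, 67], [-84, -24, 471], [-83, -26, 477], [-83, -58, 502], [-82, 5, 65], [-82, 36, 70], [-82, -27, 479], [-81, -26, 476], [-81, -30, 483], [-80, 18, 73], [-80, -26, 477], [-80, -52, 504], [-79, -51, 501], [-79, -47, 499], [-78, -18, 455]]
```

Run:
```python
import cv2,numpy as np
z=np.load("scene0.npz")["p"][0:100,420:512,::-1];cv2.imwrite("pics/g0.png",cv2.resize(z,None,fx=6,fy=6,interpolation=cv2.INTER_CUBIC))
```

```text
(no output)
```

View pics/g0.png

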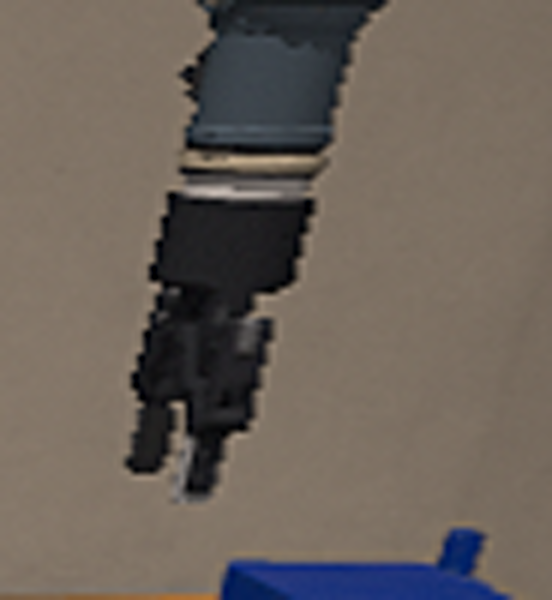

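```bash
sed -i 's/25\*d/L*d/g; s/^Q=/L=-4.0\nQ=/' h.py
python3 - <<'E'
from h import *
s=sense();p=s["position"];d=s["tcp_rot"][:,0]
move_l(p-.03*d-.01*ex,feed=.15)
print(cornerpos(.45))
move_l(corner(-64,85,0,30),att(0,-1),feed=.15)
sleep(.1);f0=sense()["wrist_force"]
print(cornerpos(0),f0)
print(move_l(corner(-64,55,0,30),feed=.02,until_force=4));s=sense();print(cornerpos(0),s["wrist_force"],s["time_s"])
p,d=camera("scene"); cv2.imwrite("pics/scene3.png",cv2.resize(p[140:230,230:360,::-1],None,fx=6,fy=6,interpolation=cv2.INTER_CUBIC))
E
```

```text
[-105.44439004    0.36115546   98.95360594]
[-64.89041799  29.25354328  84.76146404] [-0.52192693  0.03417461  0.26102312]
True
[-63.91107048  29.99246499  67.91884542] [-0.57004004 -1.27588049  4.69396577] 9.3333
```

View pics/scene3.png

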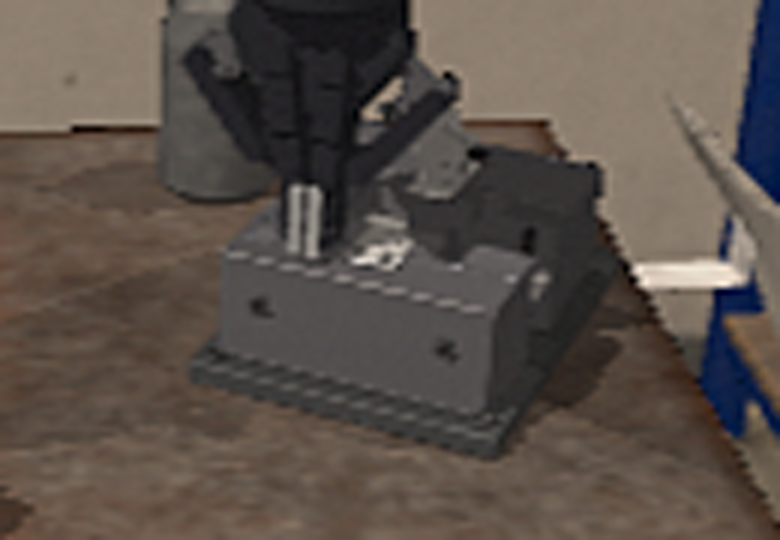

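```bash
sed -i 's/^L=-4.0/L=-3.1/' h.py
python3 - <<'E'
from h import *
t=.45
move_l(corner(-64,80,0,30),feed=.15)
move_l(corner(-108,80,t,0),att(t,-1),feed=.2)
move_l(corner(-108,42,t,0),feed=.2)
sleep(.1);print(cornerpos(t),sense()["wrist_force"])
print(move_l(corner(-86,42,t),feed=.03,until_force=6)); s=sense();print("contact",cornerpos(t),s["wrist_force"])
np.save("f1.npy",s["wrist_force"])
E
```

```text
[-107.31194634    0.5196029    42.69353718] [-0.36286885 -0.01618999  0.86632128]
True
contact [-9.00980830e+01  1.33749459e-02  4.18379807e+01] [0.28289226 1.27534693 0.52273457]
```

Run:
```python
from h import *
t=.45
print(move_l(corner(-72,42,t),feed=.04,until_force=30)); s=sense();print(cornerpos(t),s["wrist_force"],s["time_s"])
print(move_l(corner(-58,42,t),feed=.015,until_force=14)); s=sense();print(cornerpos(t),s["wrist_force"],s["time_s"])
sleep(.3); s=sense();print(cornerpos(t),s["wrist_force"],s["time_s"])
```

```text
False
[-7.79341428e+01  8.68407075e-03  4.18277610e+01] [-1.37825433 12.25455824  0.79779092] 11.8917
False
[-6.49524607e+01  2.43887758e-02  4.18518231e+01] [-1.82394061 14.08266085  1.64898907] 12.975
[-6.49612666e+01  6.21838308e-03  4.18401815e+01] [-1.40443538 14.07050405  1.79672523] 13.275
```

Run:
```python
from h import *
t=.45
print(move_l(corner(-50,42,t),feed=.02,until_force=13)); s=sense();print(cornerpos(t),s["wrist_force"],s["time_s"])
sleep(.25); s=sense();print(cornerpos(t),s["wrist_force"],s["time_s"])
```

```text
False
[-6.20940186e+01  3.41009020e-02  4.19137507e+01] [-3.27454511 22.58889582  2.20147681] 13.825
[-6.20942378e+01  7.26590350e-03  4.19016515e+01] [-2.78749944 22.27145556  1.20917471] 14.075
```

Run:
```python
from h import *
t=.45
move_l(corner(-47.5,42,t),feed=.02,until_force=13)
sleep(.3); s=sense();print(cornerpos(t),s["wrist_force"],s["time_s"])
move_l(corner(-90,42,t),feed=.15)
move_l(corner(-90,150,t),feed=.3)
s=sense();print(cornerpos(t),s["wrist_force"],s["time_s"])
for n in ("scene","top"):
    p,d=camera(n); cv2.imwrite(f"pics/{n}4.png",cv2.resize(p[150:250,250:380,::-1],None,fx=6,fy=6,interpolation=cv2.INTER_CUBIC)); np.savez(f"{n}4.npz",p=p,d=d)
```

```text
[-6.17948435e+01  3.32912926e-02  4.19041029e+01] [-2.57546707 25.53795382  2.47162781] 14.65
[-88.1853921    0.22757759 150.87177367] [-0.71298962 -0.48105286 -0.14202447] 15.5917
```

View pics/scene4.png

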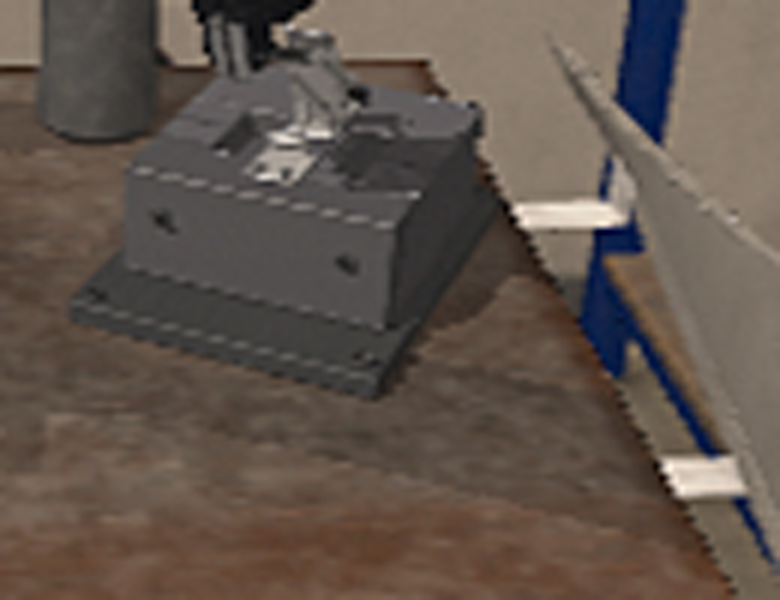

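View pics/top4.png

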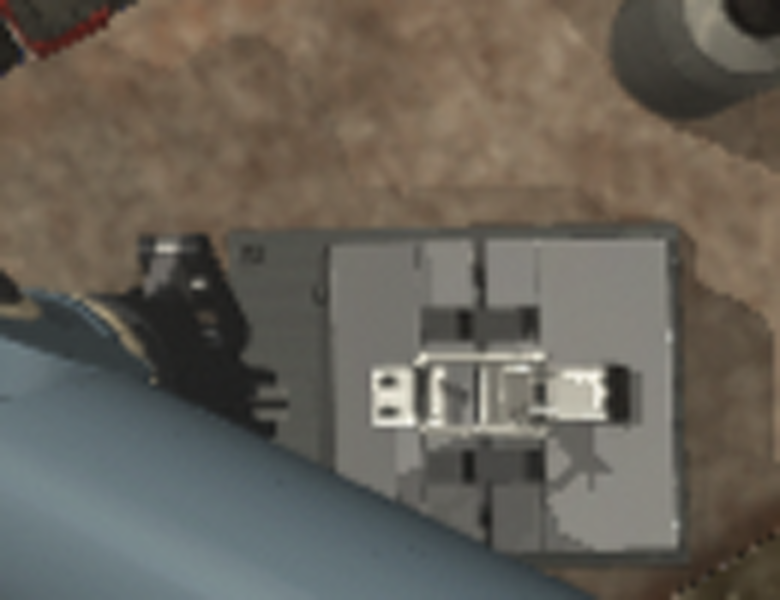

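Run:
```python
from h import *
def M(n,d):
    W=cloud(n,d)-[Q[0],Q[1],0]; return np.stack([W@ex,W@ey,W@ez],-1)*1e3
z=np.load("scene4.npz");m=M("scene",z["d"])
k=(m[...,2]>20)&(m[...,2]<60)&(abs(m[...,1])<60)&(m[...,0]>-90)&(m[...,0]<-45)
print("face x",np.percentile(m[k][:,0],[10,50,90]),k.sum())
for n in("scene","top"):
    m=M(n,np.load(n+"4.npz")["d"])
    k=(m[...,2]>100)&(m[...,2]<140)&(abs(m[...,1])<18)&(m[...,0]>-45)&(m[...,0]<25)
    A=m[k];b=A[A[:,0]<-31];print(n,"bar",np.median(b,0),len(b))
    l=(m[...,2]>86)&(m[...,2]<140)&(abs(m[...,1])<11)&(m[...,0]>-20)&(m[...,0]<12);l=m[l]
    pf=np.polyfit(l[:,2],l[:,0],1);print("lever slope dx/dz",pf,"theta",np.pi/2-np.arctan(pf[0]), "top",l[l[:,2].argsort()][-5:])
    kk=(m[...,2]>75.5)&(m[...,2]<84)&(abs(m[...,1])<9)&(m[...,0]<-5)&(m[...,0]>-50);a=m[kk];print("lip",np.percentile(a[:,0],[5,50,95]) if len(a) else None,len(a))
    # finger tips
    f=(m[...,2]>130)&(m[...,2]<175)&(abs(m[...,1])<16)&(m[...,0]<-70)&(m[...,0]>-140);f=m[f];print("finger",np.round(f[f[:,2].argsort()][:12]).tolist())
```

```text
face x [-66.52316525 -64.34907936 -62.40985481] 518
scene bar [-36.82619061  -1.08996553 126.96206791] 19
lever slope dx/dz [-0.52420271 57.06202859] theta 2.053618100512974 top [[-12.08121776  -3.71075494 126.04581939]
 [-12.75109544   4.92758247 127.62068653]
 [-12.44552494   2.14391092 128.04345947]
 [-12.96248681  -3.76871406 129.3825898 ]
 [-13.15468385  -6.68906848 130.02012269]]
lip [-29.38092685 -26.52400185 -18.54045771] 11
finger [[-103.0, -5.0, 145.0], [-111.0, -6.0, 145.0], [-111.0, 5.0, 145.0], [-110.0, 3.0, 145.0], [-110.0, 0.0, 146.0], [-111.0, -3.0, 147.0], [-112.0, -6.0, 148.0], [-112.0, 5.0, 149.0], [-108.0, -7.0, 150.0], [-112.0, -0.0, 150.0], [-112.0, -3.0, 150.0], [-115.0, 1.0, 151.0]]
top bar [-35.47967372  -3.35185002 129.10325793] 32
lever slope dx/dz [-0.56123531 63.15817696] theta 2.082224554356861 top [[-11.88708734 -10.91656568 130.54353157]
 [-11.5624332    1.0048952  130.60387711]
 [-11.92116779  -8.53344909 131.19719086]
 [-11.88665539  -6.15169831 131.4059746 ]
 [-11.51423849  10.52881151 132.02090233]]
lip [-31.1698529  -23.78379428 -22.49924885] 13
finger [[-97.0, 9.0, 154.0], [-92.0, -7.0, 155.0], [-92.0, -0.0, 156.0], [-97.0, 7.0, 156.0], [-92.0, -5.0, 156.0], [-97.0, -10.0, 157.0], [-92.0, 2.0, 157.0], [-97.0, 4.0, 157.0], [-93.0, -3.0, 159.0], [-97.0, -12.0, 159.0], [-98.0, -14.0, 160.0], [-95.0, 2.0, 161.0]]
```

```bash
cat >> h.py <<'E'
Q=Q+np.array([*(1.4e-3*ex[:2]),0])
corner.__defaults__=(0,0,8.4); cornerpos.__defaults__=(0,8.4)
def st(m=""):
    s=sense();f=s["wrist_force"];print(m,np.round(cornerpos(),2),"F mould",np.round([f@ex,f@ey,f[2]],2),"t",s["time_s"])
E
python3 - <<'E'
from h import *
move_l(corner(-60,165),att(0,-1),feed=.25)
move_l(corner(-35,145),feed=.15); sleep(.15); st("above")
print(move_l(corner(-35,95),feed=.1,until_force=6)); st()
print(move_l(corner(-35,80),feed=.05,until_force=5)); st()
print(move_l(corner(-35,72),feed=.02,until_force=3)); st()
sleep(.15);st()
for n in ("scene","top"):
    p,d=camera(n); cv2.imwrite(f"pics/{n}5.png",cv2.resize(p[140:240,250:380,::-1],None,fx=6,fy=6,interpolation=cv2.INTER_CUBIC)); np.savez(f"{n}5.npz",p=p,d=d)
E
```

```text
above [-3.5850e+01  7.0000e-02  1.4524e+02] F mould [-0.19 -0.38  0.01] t 16.825
False
 [-3.526e+01 -1.000e-02  9.482e+01] F mould [ 0.43 -0.52 -0.86] t 17.475
False
 [-35.01  -0.14  79.78] F mould [ 0.59 -0.08 -0.06] t 17.925
True
 [-35.12   0.44  75.01] F mould [ 0.67 -0.56  5.85] t 18.2667
 [-35.1    0.42  75.  ] F mould [-0.77 -1.2   5.42] t 18.4167
```

View pics/scene5.png

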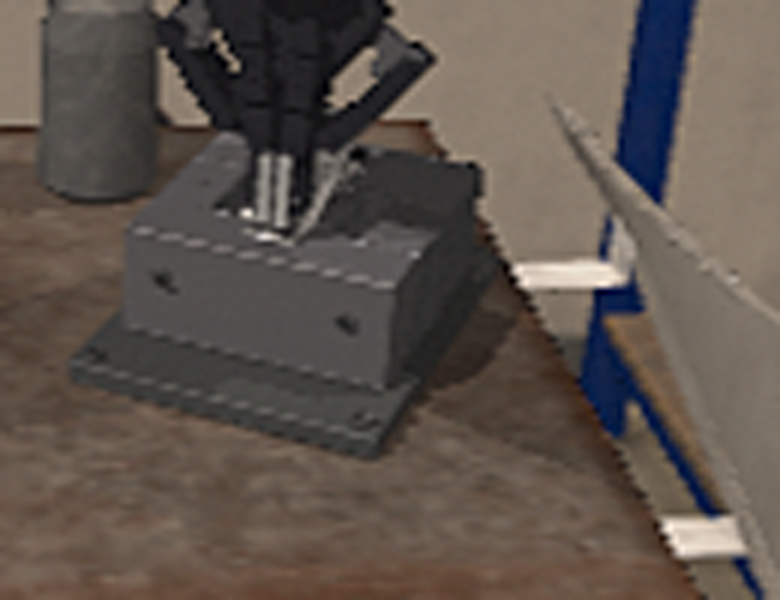

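View pics/top5.png

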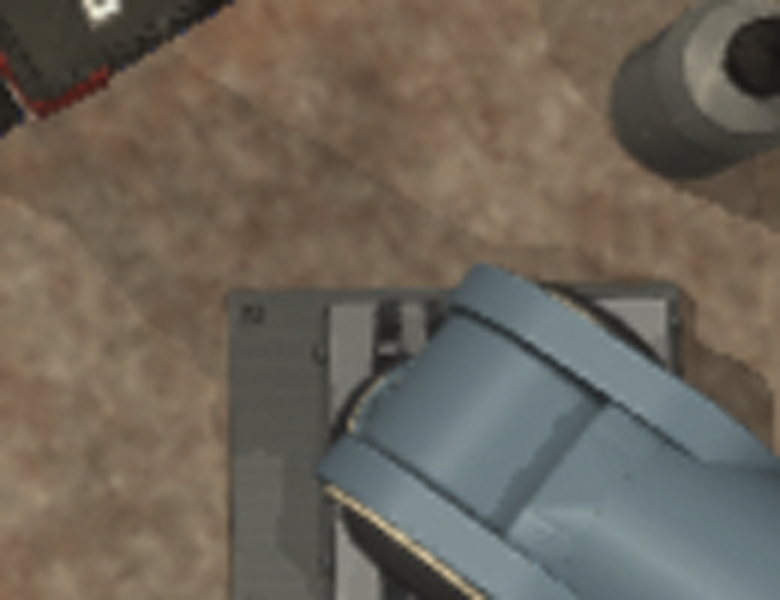

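Run:
```python
from h import *
move_l(corner(-36,92),feed=.15)
move_l(corner(-54,88),feed=.15)
move_l(corner(-54,70.3),feed=.08,until_force=6); sleep(.15); st("down")
print(move_l(corner(-43,70.3),feed=.03,until_force=8)); st()
print(move_l(corner(-34,70.3),feed=.03,until_force=8)); st()
print(move_l(corner(-25,70.3),feed=.02,until_force=6)); st()
sleep(.2);st()
for n in ("scene","top"):
    p,d=camera(n); cv2.imwrite(f"pics/{n}6.png",cv2.resize(p[140:240,250:380,::-1],None,fx=6,fy=6,interpolation=cv2.INTER_CUBIC)); np.savez(f"{n}6.npz",p=p,d=d)
```

```text
down [-53.99   0.14  70.42] F mould [1.04 0.27 0.03] t 19.5833
False
 [-43.54   0.12  70.5 ] F mould [-3.14 -0.59 -0.35] t 20.1
False
 [-34.97   0.13  70.6 ] F mould [-4.74 -0.8   0.85] t 20.55
True
 [-3.296e+01  2.000e-02  7.069e+01] F mould [-1.45  0.76  1.77] t 20.8833
 [-33.23  -0.2   70.45] F mould [-0.79  0.63 -0.14] t 21.0833
```

View pics/scene6.png

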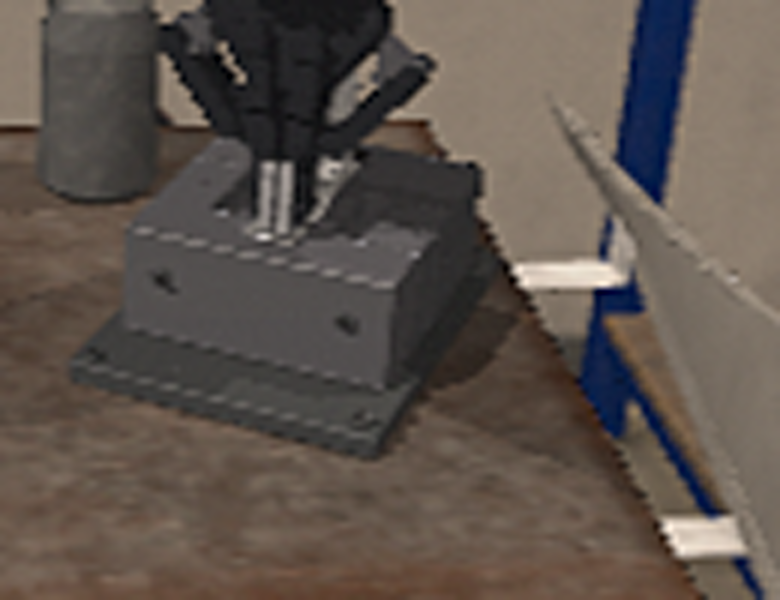

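Run:
```python
from h import *
print(move_l(corner(-25,70.3),feed=.015,until_force=8)); st()
sleep(.2);st()
```

```text
True
 [-33.14  -0.54  70.53] F mould [-1.99 -0.67  0.79] t 21.5667
 [-33.18  -0.57  70.43] F mould [-1.57  0.72  1.24] t 21.7667
```

Run:
```python
from h import *
move_l(corner(-45,70.3),feed=.1)
move_l(corner(-50,160),feed=.3);st()
for n in ("scene","top"):
    p,d=camera(n); cv2.imwrite(f"pics/{n}7.png",cv2.resize(p[140:240,250:380,::-1],None,fx=6,fy=6,interpolation=cv2.INTER_CUBIC)); np.savez(f"{n}7.npz",p=p,d=d)
    W=cloud(n,d)-[Q[0],Q[1],0];m=np.stack([W@ex,W@ey,W@ez],-1)*1e3
    k=(m[...,2]>74)&(m[...,2]<150)&(abs(m[...,1])<20)&(m[...,0]>-60)&(m[...,0]<60)
    A=m[k];A=A[A[:,0].argsort()];print(n);print(np.round(A[::2]).astype(int).tolist())
```

```text
[-49.23   0.29 160.76] F mould [ 0.08 -0.88 -0.55] t 22.4833
scene
[[-32, 0, 75], [-31, 1, 80], [-31, 10, 78], [-30, -2, 74], [-29, -4, 74], [-29, -13, 76], [-27, 17, 75], [-27, -3, 79], [-26, 9, 80], [-25, 4, 80], [-24, 0, 74], [-23, -14, 77], [-21, 19, 75], [-19, -12, 78], [-15, 19, 79], [-13, 17, 79], [-9, 18, 80], [-5, 17, 82], [-5, -10, 81], [-4, -13, 81], [0, -11, 86], [1, -14, 85], [6, 19, 86], [8, -14, 89], [9, 16, 85], [11, 17, 88], [11, 1, 78], [12, 8, 76], [13, 11, 79], [13, -12, 90], [13, 18, 90], [13, -4, 78], [13, -4, 75], [14, 15, 81], [14, 5, 76], [14, 6, 82], [15, -6, 82], [15, 3, 86], [15, -3, 81], [15, 4, 89], [15, 0, 83], [16, 3, 82], [16, 1, 86], [16, 13, 86], [16, 10, 90], [17, -11, 91], [17, 7, 87], [17, 13, 83], [17, 8, 90], [18, -13, 94], [18, 14, 92], [18, 13, 79], [18, -4, 89], [18, -4, 92], [18, -8, 87], [19, -3, 98], [19, 9, 99], [19, -7, 95], [20, -1, 88], [20, 9, 92], [20, 2, 90], [20, 3, 96], [21, 0, 100], [21, 12, 97], [21, 13, 100], [22, 7, 98], [22, -8, 104], [22, -2, 106], [22, 13, 103], [22, 10, 103], [22, -8, 98], [23, 4, 101], [23, 11, 112], [23, 5, 110], [23, 12, 115], [23, 2, 111], [23, -7, 110], [23, -5, 100], [24, 5, 104], [24, -4, 106], [24, 9, 112], [24, 3, 120], [24, 0, 117], [25, -6, 118], [25, -1, 108], [25, 17, 98], [26, -9, 115], [26, -6, 105], [26, 3, 116], [26, 9, 109], [26, 0, 113], [26, -10, 96], [27, -5, 123], [27, -10, 93], [27, -2, 117], [27, -7, 89], [28, 13, 116], [28, -8, 111], [28, 2, 125], [28, 14, 122], [29, 14, 125], [29, -7, 117], [29, 5, 124], [29, 8, 120], [29, -7, 120], [29, 11, 119], [29, 9, 126], [30, -3, 128], [30, 11, 122], [30, 1, 136], [30, -4, 119], [30, -1, 121], [30, -12, 89], [30, 9, 122], [31, -8, 101], [31, 4, 136], [31, -3, 125], [31, 7, 135], [31, 6, 129], [32, 13, 130], [32, 12, 124], [32, 4, 132], [32, 10, 134], [32, 13, 133], [34, -4, 130], [35, -1, 135], [35, 11, 130], [49, -7, 74]]
top
[]
```

View pics/scene7.png

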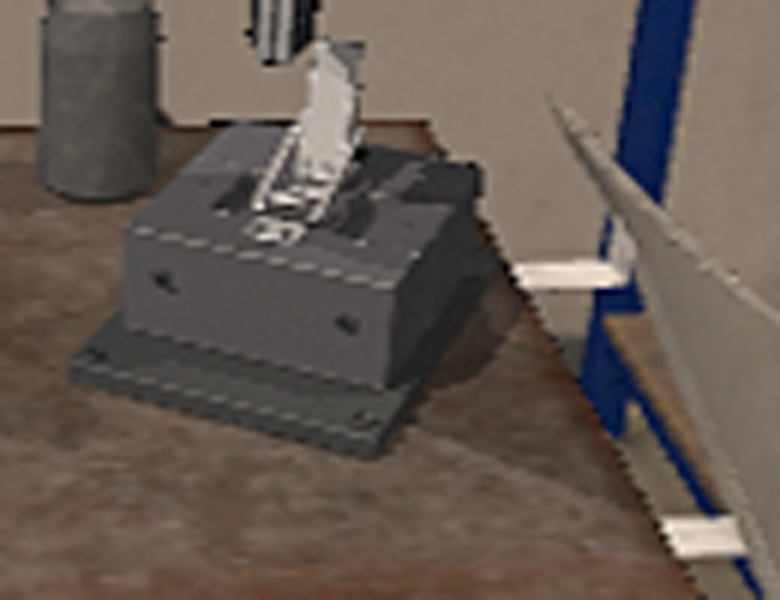

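View pics/top7.png

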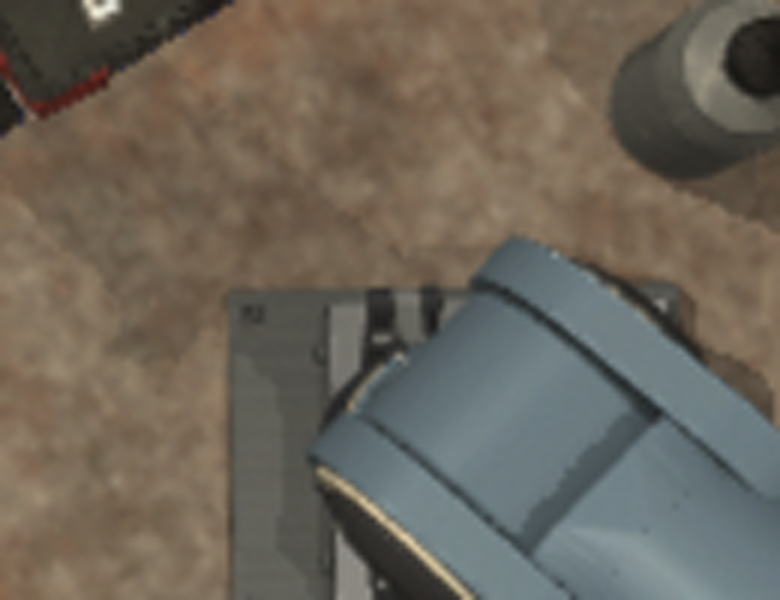

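```bash
cat >> h.py <<'E'
def lev(th,r=47,h=6.5): return 20+r*np.cos(th)-h*np.sin(th), 79+r*np.sin(th)+h*np.cos(th)
E
python3 - <<'E'
from h import *
move_l(corner(5,lev(1.27)[1]+20),feed=.25)
move_l(corner(15,lev(1.27)[1]),feed=.15); sleep(.1); st("pre")
for th in np.arange(1.27,.75,-.1):
    b=move_l(corner(*lev(th)),feed=.05,until_force=14)
    s=sense();f=s["wrist_force"]; c=cornerpos()
    print(round(th,2),b,np.round(c,1),"F",np.round([f@ex,f@ey,f[2]],1),s["time_s"],"est th",round(np.arctan2(c[2]-79,c[0]-20)-np.arctan2(6.5,47),2))
    if b or np.linalg.norm(f)>26: break
E
```

```text
pre [ 13.93   0.14 126.24] F mould [-0.31 -0.69  0.07] t 23.3583
1.27 False [2.81e+01 1.00e-01 1.26e+02] F [-0.9  1.2  0.2] 23.7667 est th 1.26
1.17 False [3.130e+01 1.000e-01 1.251e+02] F [-4.1  0.1  1.5] 24.0167 est th 1.19
1.07 False [3.520e+01 1.000e-01 1.238e+02] F [-4.7 -0.2  2.6] 24.2667 est th 1.11
0.97 False [ 39.    0.2 122.2] F [-5.9 -0.9  4.3] 24.5167 est th 1.02
0.87 False [ 43.1   0.2 120. ] F [-6.1 -1.3  6.1] 24.7667 est th 0.92
0.77 False [ 47.1   0.3 117.3] F [-6.4  0.3  4.9] 25.0167 est th 0.82
```

Run:
```python
from h import *
for th in np.arange(.67,-.01,-.1):
    b=move_l(corner(*lev(th)),feed=.05,until_force=14)
    s=sense();f=s["wrist_force"]; c=cornerpos()
    print(round(th,2),b,np.round(c,1),"F",np.round([f@ex,f@ey,f[2]],1),s["time_s"],"est th",round(np.arctan2(c[2]-79,c[0]-20)-np.arctan2(6.5,47),2))
    if b or np.linalg.norm(f)>26: break
```

```text
0.67 False [ 51.    0.4 114.1] F [-5.4 -1.5  4.1] 25.2667 est th 0.71
0.57 False [ 54.7   0.3 110.3] F [-5.5 -0.1  3. ] 25.5167 est th 0.6
0.47 False [ 58.4   0.2 106.2] F [-4.7  0.5  1.4] 25.7667 est th 0.48
0.37 False [ 62.9  -0.4 101.5] F [-0.3 -0.3 -0.5] 26.0167 est th 0.35
0.27 False [64.7 -0.4 97.2] F [-1.1  0.5 -0. ] 26.2667 est th 0.25
0.17 False [65.6 -0.3 92.9] F [-0.6  0.1  1.3] 26.5167 est th 0.16
0.07 False [66.5 -0.2 88.4] F [-0.4 -1.2 -0.2] 26.7667 est th 0.06
```

Run:
```python
from h import *
print(move_l(corner(66,85),feed=.03,until_force=6));st("at 85")
print(move_l(corner(66,81),feed=.03,until_force=6));st("press")
move_l(corner(55,150),feed=.25)
move_l(corner(-120,190),feed=.4);st()
for n in ("scene","top"):
    p,d=camera(n); cv2.imwrite(f"pics/{n}8.png",cv2.resize(p[150:250,270:370,::-1],None,fx=6,fy=6,interpolation=cv2.INTER_CUBIC)); np.savez(f"{n}8.npz",p=p,d=d)
    W=cloud(n,d)-[Q[0],Q[1],0];m=np.stack([W@ex,W@ey,W@ez],-1)*1e3
    k=(m[...,2]>73)&(m[...,2]<150)&(abs(m[...,1])<20)&(m[...,0]>-60)&(m[...,0]<90)
    A=m[k];A=A[A[:,0].argsort()];print(n);print(np.round(A[::2]).astype(int).tolist())
    k=(m[...,2]>20)&(m[...,2]<60)&(abs(m[...,1])<60)&(m[...,0]>-90)&(m[...,0]<-45);print("face",np.median(m[k],0)[0])
```

```text
False
at 85 [65.9  -0.13 84.81] F mould [ 0.39 -0.4   0.03] t 27.0417
True
press [65.99  0.38 83.33] F mould [ 0.8  -3.23 11.42] t 27.25
 [-120.3    -0.71  188.89] F mould [ 0.81  0.04 -0.64] t 28.275
scene
[[-31, 10, 81], [-29, 13, 74], [-28, 8, 74], [-28, 5, 78], [-27, 2, 78], [-27, 11, 73], [-27, 14, 76], [-27, 0, 79], [-26, -3, 79], [-26, -6, 77], [-26, 0, 75], [-23, 4, 79], [-22, -5, 78], [-21, 2, 79], [-20, -13, 76], [-18, -9, 74], [-16, -11, 77], [-10, -12, 74], [-7, 19, 75], [-4, -13, 75], [1, -11, 76], [6, -13, 74], [7, 9, 81], [9, 19, 75], [11, 13, 76], [12, 11, 76], [12, -5, 76], [12, -4, 82], [12, 14, 78], [13, 6, 86], [14, 17, 77], [14, 0, 84], [14, -7, 79], [15, 9, 75], [15, -7, 75], [16, 4, 85], [17, -9, 81], [17, -2, 86], [18, 14, 85], [19, 14, 79], [20, 4, 77], [20, -4, 85], [22, -7, 85], [22, 18, 77], [24, -9, 84], [26, 9, 73], [26, 14, 85], [27, -2, 85], [28, 2, 84], [29, -4, 85], [30, -14, 77], [31, -6, 84], [32, -9, 78], [34, 4, 84], [35, 14, 85], [36, -5, 85], [38, -1, 84], [39, 6, 85], [40, -9, 84], [40, 12, 83], [43, 13, 85], [44, -2, 85], [47, 8, 85], [48, -4
[... 1206 characters left out ...]
2], [56, -2, 87], [56, -7, 86], [56, -10, 83], [56, 10, 85], [57, 5, 79], [58, -2, 86], [58, 3, 86], [59, -10, 84], [59, 5, 84], [61, -10, 86], [61, -2, 85], [61, 10, 85], [62, -7, 81], [62, -5, 80], [63, -10, 86], [64, 8, 86], [64, 0, 84], [64, -5, 81], [66, -5, 86], [66, 8, 86], [66, 3, 84], [67, 5, 82], [67, 10, 82], [68, -10, 86], [68, -5, 84], [69, 8, 85], [69, 10, 84], [69, 18, 73], [71, 3, 87], [71, -10, 82], [71, 0, 83], [72, 10, 83], [73, -10, 86], [73, -5, 86], [73, 3, 87], [73, -7, 84], [73, 5, 85], [75, 0, 89], [75, -5, 86], [76, 7, 87], [76, 10, 86], [77, -10, 88], [78, 2, 88], [78, -5, 87], [78, -2, 86]]
  return _methods._mean(a, axis=axis, dtype=dtype,
  ret = um.true_divide(
```

View pics/scene8.png

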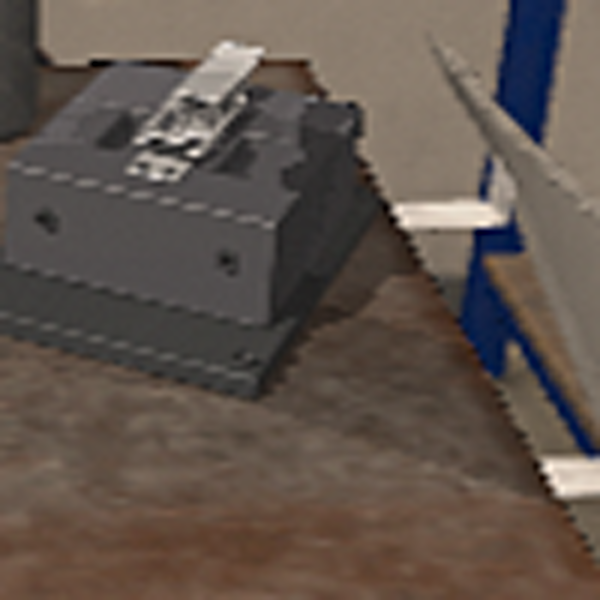

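View pics/top8.png

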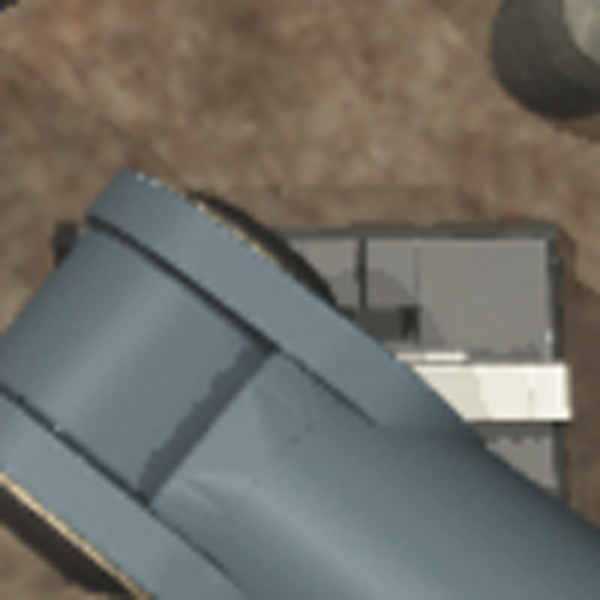

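Run:
```python
from h import *
finish_job(); print(sense()["time_s"])
```

```text
the job is handed in; nothing more can be done
the job is handed in; nothing more can be done
```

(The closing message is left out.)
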